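# Let one tin roll out of the gravity-feed tin rack into its catch tray

### The arm

A 6-joint arm with a two-finger parallel gripper is mounted at the origin on a cart in front of the work surface, level with it; the furniture and walls round the work are solid. World frame = base frame: x ahead of the robot, y to its left, z up, the work surface at z = 0. Lengths are in m, angles in degrees, forces in N, time in s.
With the tool pointing down it reaches from about 0.4 to 0.825 m from the base axis. Payload 7 kg.
Tool frame: the origin (TCP) lies at the very end of the fingers, on their centre line; the grasp point (between the pads) lies 19 mm behind it (ctrl.hold_point_z is the distance from the TCP to the grasp point, in m); z points along the fingers, y is the line along which they close (so a half turn about z gives the same grasp; the last joint's range is limited). The gripper opens to 88 mm and grips with 3 to 60 N. Pads are 19 mm wide; open, the fingers measure 130 mm over their backs; the gripper's body (78 mm by 193 mm) begins 47 mm behind the grasp point.
Start: joints at [-58.894, 20.546, 0.682, 0, -70.136, -16.507], TCP at [0.17, -0.653, 0.227] pointing down, gripper open.
Joint ranges: [-176.03, 176.03], [-82.01, 121.73], [-58.28, 71.71], [-173.87, 95.51], [-174.79, -0.11], [-173.66, 173.66]. Speed limits (degrees/s): [136.94, 136.94, 172.46, 180, 180, 180].

### API

Orientations are given as [roll, pitch, yaw] about the fixed x, y, z axes, in that order (R = Rz(yaw) Ry(pitch) Rx(roll)).
In Python, from plant import sensors, viewer, workorder, ctrl gives the robot as it stands.
- The arm moves only by the shell command python3 -m pendant 'ROWS'. ROWS is JSON, a list of rows, each a list of 3 entries, a list of its own where there are three numbers: the opening, from -1 (shut) to 1 (fully open), so that 0 is half open, then the shift along the tool's x, y, z in m, then the turn, a rotation vector about the tool's x, y, z in degrees. A call has 1 to 10 rows; each row is the pose to reach, as a shift and turn from the pose commanded when the call began, along the tool's axes at that moment; what a row does not reach only later rows make up. A row lasts 1/12 s, in which the tool goes at most 41.7 mm and 7.16 degrees, less where a joint would pass 70% of its speed; a pose out of reach is approached as far as the arm can. A call with a gripper value outside its range is refused whole. The fingers move at their own pace and stop on an object; the grip force is fixed at half the most. Time passes only in rows, so rows that repeat a pose let the fingers close. It gives the time, the measured TCP pose, the force, the opening and the grip force at its end, in the units of the state.
- sensors.get_obs(): the state, without advancing time (a new reading comes with each control period).
- viewer.snapshot(name): name is "scene" or "top" or "wrist"; returns the picture (400x640x3 uint8, red, green, blue); there is no depth.
- viewer.camera_params(name): a dict with "fx", "fy", "cx", "cy" (pixels), "extrinsics" (4x4, takes a point from world to camera coordinates). Camera axes: x right, y up, looking along -z (the intrinsics and any distortion apply to the point x, -y, -z); pixel columns grow to the right and rows downward; lengths in m; the calibration is good to about 2 mm. A picture is of the moment at which its call begins: read the wrist's pose just before it. camera_params takes no time and is no camera call; for the wrist camera it gives the pose at the moment of the call.
- workorder.close_job(): hands the job in; it is judged then, once.
The state is a dict: "clock": time; "joint_pos": joint angles; "qvel": joint speeds; "tau": joint torques, N m; "tool_pos": TCP position; "orientation": TCP orientation; "force": force on the tool from outside, world axes, zero at the start; "moment": the same for the moment, N m; "opening": finger opening in m; "gripper_force": force on a finger pad.
Only numpy, scipy, OpenCV 4.12 (cv2) and the standard library are available. Lean on these libraries where they do the work, as an engineer would, in place of code of your own. Each camera call takes 0.05 s, during which the arm holds its last target. There are 200 camera calls.

### The job

Push the white catch tray along the worktop, low lip first, until it sits squarely home under the mouth of the tin rack, against the rack's front. Then press the black paddle at the back of the rack fully down once so that the gate lifts and just one tin rolls out into the tray, and let the paddle come up again so that the next tin rolls down to the gate. Only push and press: do not pick up or tip the tray, do not touch the tins, and leave the things standing around where they are.

Things in the scene. Friction and masses are not known exactly. Their poses are not given: they have to be found in the camera images.
- rack: White sheet-steel gravity rack for small tins, fixed: an open chute 69 mm wide, 180 long, sloping down at 12 degrees to the rack's -y (about the robot's right; +y is uphill, z up); three tins lie across it in a row. Origin: on the worktop, middle of its front apron, a flat face 69 wide, 27 high at y = 0 facing -y: the tray's stop. Chute sides reach up to 101 mm above the worktop, tins to 111.
- mouth (a point): Middle of the front edge of the chute's floor, where tins roll off: 30 mm above the worktop, 18 mm out from the apron (y = -18 mm in the rack's frame). The underside of the floor here is 26 mm above the worktop, so the tray's low lip passes under it. A freed tin has rolled into the tray within a second. The microwave's front, 310 mm high, stands at world x = 630 mm behind the work.
- rocker (a joint): Tilt (rad) of the wire rocker on its pin across the chute: 0 at rest, gate shut; 0.42 paddle down at its stop. The gate plate in front of the first tin lets it pass from 0.32 on. Meanwhile a finger rises from below behind that tin and holds the others back: one full press lets out one tin. A spring (2 to 6 N at the paddle) brings it back; the next tin then rolls to the gate.
- paddle (a point): Black ribbed plate, 84 (x, along the rack's x) by 48 (y) by 7 mm, at the uphill end of the rocker. Origin: centre of its top face, at rest 127 mm above the worktop, 172 mm along +y from the rack's origin, sloping up 12 degrees to the back. Pressed fully it is 40 mm lower and 15 mm further along the rack's +y, sloping down 12 degrees to the back. Nothing is under or behind it.
- tray: Loose white plastic tray, 104 (x) by 112 mm (y), walls 4 mm, 0.25 to 0.47 kg. Its -y wall and sides are 34 mm high; its +y side has a low lip 16 mm high (as are the last 32 mm of the sides). Origin: centre of its underside. Home, its axes are parallel to the rack's and its origin at x 0, y -56 mm in the rack's frame; at the start 50 to 110 mm short of that, off line by up to 15 mm and 0.3 rad.
- tray_lip (a point): Middle of the bottom outer edge of the tray's low lip (+y side), on the worktop; it lies at the rack's origin when the tray is home.
- front_tin: Small closed tin with a plain paper label, 52 mm in diameter, 60 mm long, about 0.13 kg, lying on its side; the lowest in the chute, against the gate. Origin: its centre; its x axis is the tin's axis, across the chute. At the start it is at y = +10 mm, z = 63 mm in the rack's frame.
- mid_tin: Same kind of tin, second in the chute; origin at its centre; at the start at y = +62 mm, z = 74 mm in the rack's frame.
- rear_tin: Same kind of tin, uppermost in the chute; origin at its centre; at the start at y = +113 mm, z = 85 mm in the rack's frame.
- mug: Bystander: cream mug with a green band, 83 mm across, 94 mm high, handle to one side. Origin: centre of its underside.
- salt_mill: Bystander: salt shaker with a grey top, 44 mm across, 90 mm high. Origin: centre of its underside.
- spice_jar: Bystander: glass spice jar with a red cap, 45 mm across, 106 mm high. Origin: centre of its underside.
- tablet_tub: Bystander: small tablet tub with a pale cap, 35 mm across, 78 mm high. Origin: centre of its underside.
Not all that is in view belongs to the job. Leave any green or purple look-alike of the front_tin alone.

How it is judged (in metres and radians):
On the way, in this order (a step that is already met when the one before it is completed fails the run):
1. the tray is home under the mouth of the rack: lip within 12 mm of the apron, within 15 mm of its middle and 0.15 rad of square, the tins still in the rack (x of tray_lip in the frame of rack between -0.015 and 0.015 m and y of tray_lip in the frame of rack above -0.012 m and angle between the x axis of tray and the x axis of rack, either way round below 0.15 rad and y of front_tin in the frame of rack above -0.01 m), for 0.2 s.
2. the hand presses the paddle down until the gate is fully up (rocker past 0.32, the fingers within 100 mm of the paddle) (value of joint rocker above 0.32 rad and distance between the grasp point and paddle below 0.1 m), for 0.1 s.
At the end, for the whole second after the job is handed in: The front tin lies at rest in the tray, which is still under the mouth (lip within 25 mm of the apron, 15 mm of its middle, 0.15 rad of square); the paddle is up (rocker under 0.05); the middle tin is at the gate (y 0 to 22 mm in the rack frame), the rear tin behind it (40 to 80 mm) (x of front_tin in the frame of tray between -0.048 and 0.048 m and y of front_tin in the frame of tray between -0.056 and 0.056 m and z of front_tin in the frame of tray below 0.045 m and linear speed of each of front_tin, tray below 0.02 m/s and x of tray_lip in the frame of rack between -0.015 and 0.015 m and y of tray_lip in the frame of rack above -0.025 m and angle between the x axis of tray and the x axis of rack, either way round below 0.15 rad and value of joint rocker below 0.05 rad and y of mid_tin in the frame of rack between 0 and 0.022 m and y of rear_tin in the frame of rack between 0.04 and 0.08 m); the robot touches nothing.
It fails at once if the tray is lifted or tipped (more than 15 mm or 0.2 rad) (height (world z) of tray above 0.015 m or angle between tray's own z axis and vertical above 0.2 rad).
It fails at once if the robot touches a tin (contact force between any of front_tin, mid_tin, rear_tin and the fingers above 0.5 N or contact force between any of front_tin, mid_tin, rear_tin and the arm above 0.5 N).
It fails at once if a second tin leaves the rack (y of any of mid_tin, rear_tin in the frame of rack below -0.01 m).
It fails at once if a thing standing around is moved more than 20 mm or tipped (distance of any of mug, salt_mill, spice_jar, tablet_tub from where it was at the start of the episode above 0.02 m or angle between any of mug, salt_mill, spice_jar, tablet_tub's own z axis and vertical above 0.3 rad).
It also fails if it takes over 48 s, if anything falls off the work surface, if the arm or the gripper's body presses on something with over 40 N, if the wrist force passes 120 N, or if a joint passes its speed limit or range.

## Working session

There is one attempt and no reset: what is moved stays moved. The work goes in short steps, Python scripts to look and compute and a shell command to move; the robot and the scene stay as the last step left them, time stands still between calls to the robot, and variables do not carry over. Pictures are saved under pics/ and viewed, at most 10 in all, crops included, and the job is handed in when it is done.

```bash
mkdir -p pics; ls; python3 - <<'E'
from plant import sensors, viewer, ctrl
import cv2,numpy as np
o=sensors.get_obs();print({k:np.round(v,3) for k,v in o.items()})
for n in("scene","top"):
    im=viewer.snapshot(n);cv2.imwrite(f"pics/{n}0.png",im[:,:,::-1]);p=viewer.camera_params(n);print(n,{k:np.round(v,3).tolist() for k,v in p.items()})
E
```

```text
pics
{'clock': np.float64(0.0), 'joint_pos': array([-5.8895e+01,  2.0591e+01,  6.3400e-01, -2.0000e-02, -7.0136e+01,
       -1.6508e+01]), 'qvel': array([ 0.022, -0.06 , -0.09 ,  0.052, -0.029,  0.031]), 'tau': array([-0.0000e+00, -5.8272e+01,  2.9306e+01,  6.9970e+00,  7.0000e-03,
       -0.0000e+00]), 'tool_pos': array([ 0.17 , -0.653,  0.226]), 'orientation': array([ 1.79905e+02, -8.00000e-03, -1.65409e+02]), 'force': array([ 0.242,  0.808, -0.485]), 'moment': array([0.03 , 0.007, 0.017]), 'gripper_force': np.float64(0.0), 'opening': np.float64(0.088)}
scene {'fx': 405.115, 'fy': 405.115, 'cx': 316.364, 'cy': 205.911, 'extrinsics': [[-0.635, -0.773, 0.01, 0.325], [0.343, -0.27, 0.9, -0.293], [-0.692, 0.574, 0.437, -0.905], [0.0, 0.0, 0.0, 1.0]]}
top {'fx': 390.781, 'fy': 390.781, 'cx': 316.479, 'cy': 200.597, 'extrinsics': [[-0.013, -1.0, -0.023, 0.008], [0.997, -0.014, 0.078, -0.546], [-0.078, -0.022, 0.997, -1.384], [0.0, 0.0, 0.0, 1.0]]}
```

View pics/scene0.png

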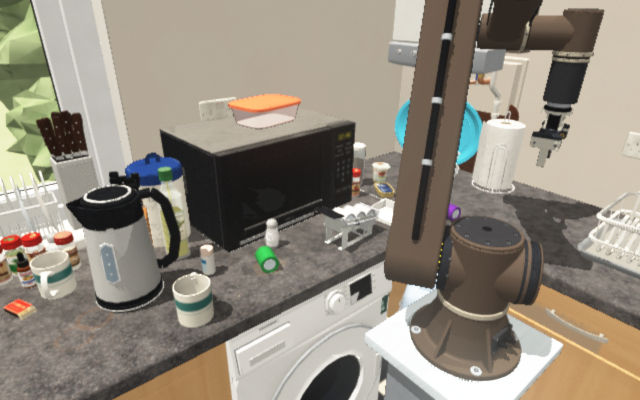

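View pics/top0.png

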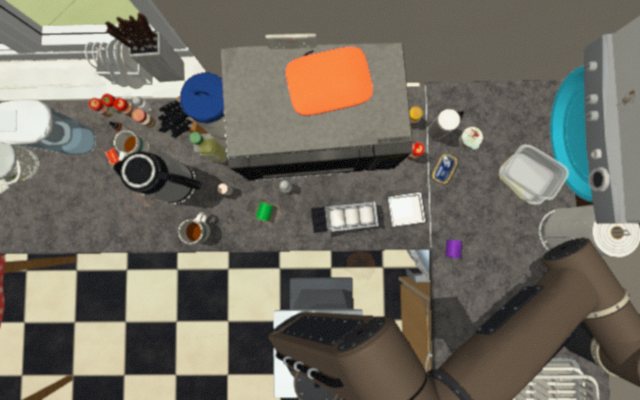

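The scene view shows the rack at (352,222) and the tray behind it at (385,208). In the top view the paddle is at (319,218), the white tins at (336–369,215) and the tray at (407,210).

Look-alikes (top pixels):
- **Tray:** white square at (407,210), chosen. The clear tubs at (533,172) are not it.
- **Front tin:** white tin at (369,215), chosen. The green one at (264,211) and the purple one at (454,248) are decoys.

Next is the close crop.

```bash
cat > h.py <<'E'
import numpy as np,cv2
from plant import viewer,sensors
def ray(p,u,v):
    E=np.array(p["extrinsics"]);R,t=E[:3,:3],E[:3,3]
    d=R.T@np.array([(u-p["cx"])/p["fx"],-(v-p["cy"])/p["fy"],-1]);return -R.T@t,d
def onz(p,u,v,z):
    c,d=ray(p,u,v);return c+d*(z-c[2])/d[2]
def proj(p,X):
    E=np.array(p["extrinsics"]);q=E[:3,:3]@np.array(X)+E[:3,3]
    return p["cx"]+p["fx"]*q[0]/-q[2],p["cy"]-p["fy"]*q[1]/-q[2]
E
python3 - <<'E'
from h import *
im=cv2.imread("pics/top0.png");p=viewer.camera_params("top")
c=im[140:260,270:470];cv2.imwrite("pics/top0c.png",cv2.resize(c,None,fx=4,fy=4,interpolation=cv2.INTER_CUBIC))
for n,u,v,z in[("tray",407,210,.03),("paddle",319,218,.127),("tin1",369,215,.09),("purple",454,248,.03),("green",264,211,.03),("spice",418,150,.1),("salt",286,187,.09),("blue",445,169,0)]:print(n,onz(p,u,v,z).round(3))
E
```

```text
tray [ 0.507 -0.321  0.03 ]
paddle [ 0.48  -0.01   0.127]
tin1 [ 0.489 -0.179  0.09 ]
purple [ 0.371 -0.481  0.03 ]
green [0.51  0.188 0.03 ]
spice [ 0.708 -0.349  0.1  ]
salt [0.589 0.103 0.09 ]
blue [ 0.656 -0.469  0.   ]
```

View pics/top0c.png

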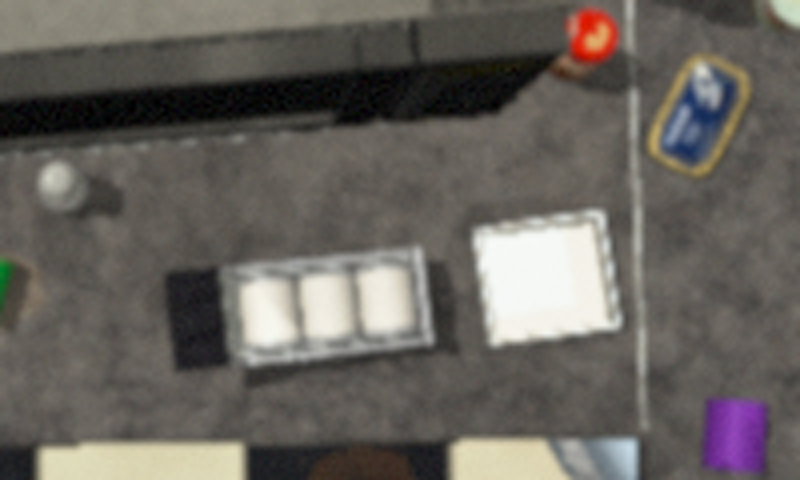

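The crop shows the black paddle at crop (197,318), the tins at (268–387,305) and the tray with corners about (473,226), (603,209), (622,328) and (490,346). The choice holds.

```bash
python3 - <<'E'
from h import *
p=viewer.camera_params("top")
f=lambda u,v,z:onz(p,270+u/4,140+v/4,z)
P=np.array([f(u,v,z) for u,v,z in[(165,272,.132),(217,268,.122),(228,363,.122),(175,370,.132)]]);print("paddle",P.mean(0).round(3),(P[0]-P[3]).round(3),(P[1]-P[0]).round(3))
a=(P[0]+P[1]-P[2]-P[3]);print("rack yaw from paddle",np.degrees(np.arctan2(a[1],a[0])))
e=[f(228,265,.1)-f(420,248,.064),f(248,365,.1)-f(432,345,.064)]
for d in e:print("side yaw",np.degrees(np.arctan2(-d[0],d[1])),np.linalg.norm(d))
T=np.array([f(473,226,.016),f(603,209,.034),f(622,328,.034),f(490,346,.016)]);print("tray",T.round(3),T.mean(0))
for d in(T[0]-T[1],T[3]-T[2]):print(np.degrees(np.arctan2(-d[0],d[1])),np.linalg.norm(d))
for d in(T[0]-T[3],T[1]-T[2]):print(np.degrees(np.arctan2(d[1],d[0])),np.linalg.norm(d))
print(f(387,298,.089),f(327,303,.1),f(268,310,.111))
E
```

```text
paddle [ 0.474 -0.01   0.127] [0.081 0.007 0.   ] [ 0.003 -0.043 -0.01 ]
rack yaw from paddle 5.469028065285575
side yaw 5.039605766690341 0.17149566367433497
side yaw 5.438080965594758 0.1644356540728779
tray [[ 0.557 -0.258  0.016]
 [ 0.569 -0.37   0.034]
 [ 0.464 -0.383  0.034]
 [ 0.449 -0.27   0.016]] [ 0.50980717 -0.32035291  0.025     ]
6.051187151764891 0.11436647971229238
7.1366410295531715 0.11550878409778416
6.481413881772085 0.10854623355958633
7.1019343497666085 0.10639964315127078
[ 0.49053216 -0.17154521  0.089     ] [ 0.48654632 -0.11977855  0.1       ] [ 0.48092916 -0.06959888  0.111     ]
```

```bash
python3 -m pendant '[[0,[-0.395,0.128,0.03],[0,0,-80.8]],[0,[-0.395,0.128,0.03],[0,0,-80.8]],[0,[-0.395,0.128,0.03],[0,0,-80.8]],[0,[-0.395,0.128,0.03],[0,0,-80.8]],[0,[-0.395,0.128,0.03],[0,0,-80.8]],[0,[-0.395,0.128,0.03],[0,0,-80.8]],[0,[-0.395,0.128,0.03],[0,0,-80.8]],[0,[-0.395,0.128,0.03],[0,0,-80.8]],[0,[-0.395,0.128,0.03],[0,0,-80.8]],[0,[-0.395,0.128,0.03],[0,0,-80.8]]]'
```

```text
clock: 0.93
tool_pos: [0.5215, -0.4282, 0.1961]
orientation: [180.0, 0.0, -93.4]
force: [0.0, -0.8, -0.4]
opening: 0.0443
gripper_force: 0.0
```

```bash
python3 -m pendant '[[0,[0,0,0],[0,0,-8.8]],[0,[0,0,0],[0,0,-8.8]],[0,[0,0,0],[0,0,-8.8]]]'; python3 - <<'E'
from h import *
print(sensors.get_obs()["tool_pos"],sensors.get_obs()["orientation"])
im=viewer.snapshot("wrist");cv2.imwrite("pics/w1.png",im[:,:,::-1]);p=viewer.camera_params("wrist")
import pickle;pickle.dump(p,open("w1.pkl","wb"));print(ray(p,p["cx"],p["cy"]))
E
```

```text
clock: 1.18
tool_pos: [0.5207, -0.4287, 0.1957]
orientation: [179.9, 0.0, -84.8]
force: [-0.1, -1.2, -0.3]
opening: 0.0444
gripper_force: 0.0
[ 0.52067254 -0.42874066  0.19566648] [ 1.79931260e+02  4.91751624e-02 -8.48103898e+01]
(array([ 0.52679976, -0.50551112,  0.35423672]), array([-0.02609128,  0.28166973, -0.95915661]))
```

View pics/w1.png

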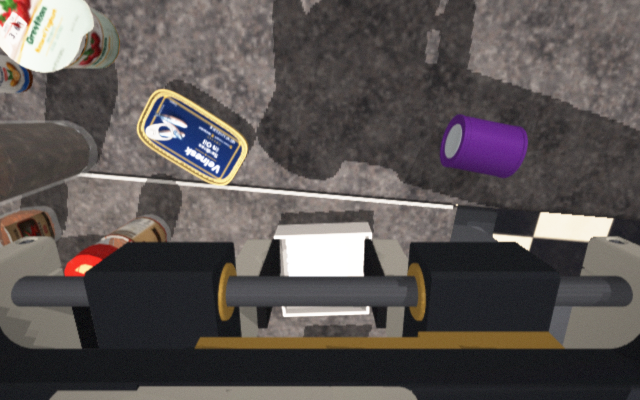

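```bash
python3 - <<'E'
from h import *
import pickle;p=pickle.load(open("w1.pkl","rb"))
for u,v,z in[(275,238,.034),(372,236,.034),(282,224,0),(370,223,0),(283,316,.016),(370,313,.016)]:print(u,v,onz(p,u,v,z).round(4))
E
```

```text
275 238 [ 0.5632 -0.3669  0.034 ]
372 236 [ 0.4619 -0.3778  0.034 ]
282 224 [ 0.5599 -0.3702  0.    ]
370 223 [ 0.4594 -0.38    0.    ]
283 316 [ 0.551  -0.2593  0.016 ]
370 313 [ 0.4478 -0.2723  0.016 ]
```

Wrist view: the tray's high wall runs along (275–372,237) and its lip along (283–370,315). The tray is nearly in line with the rack, about 1 degree off. I'll descend behind it.

```bash
python3 -m pendant '[[0,[0,0.006,0.183],[0,0,0]],[0,[0,0.006,0.183],[0,0,0]],[0,[0,0.006,0.183],[0,0,0]],[0,[0,0.006,0.183],[0,0,0]],[0,[0,0.006,0.183],[0,0,0]],[0,[0,0.006,0.183],[0,0,0]],[0,[-0.02,0.006,0.183],[0,0,0]],[0,[-0.035,0.006,0.183],[0,0,0]],[0,[-0.042,0.006,0.183],[0,0,0]]]' && python3 -m pendant '[[0,[-0.008,0,0],[0,0,0]],[0,[-0.016,0,0],[0,0,0]],[0,[-0.024,0,0],[0,0,0]],[0,[-0.032,0,0],[0,0,0]],[0,[-0.040,0,0],[0,0,0]],[0,[-0.048,0,0],[0,0,0]],[0,[-0.056,0,0],[0,0,0]],[0,[-0.062,0,0],[0,0,0]],[0,[-0.066,0,0],[0,0,0]],[0,[-0.066,0,0],[0,0,0]]]'
```

```text
clock: 1.98
tool_pos: [0.5108, -0.3876, 0.0152]
orientation: [-179.9, -0.0, -85.0]
force: [-2.3, -3.0, 1.8]
opening: 0.0438
gripper_force: 0.5
clock: 2.82
tool_pos: [0.5042, -0.3215, 0.0133]
orientation: [179.9, 0.0, -85.0]
force: [-0.2, 0.2, -0.5]
opening: 0.0436
gripper_force: 0.0
```

```bash
python3 -m pendant '[[0,[-0.003,0,0],[0,0,0]],[0,[-0.006,0,0],[0,0,0]],[0,[-0.009,0,0],[0,0,0]],[0,[-0.012,0,0],[0,0,0]],[0,[-0.014,0,0],[0,0,0]],[0,[-0.014,0,0],[0,0,0]]]' && python3 -m pendant '[[0,[-0.002,0,0],[0,0,0]],[0,[-0.003,0,0],[0,0,0]],[0,[-0.004,0,0],[0,0,0]],[0,[-0.004,0,0],[0,0,0]]]'; python3 - <<'E'
from h import *
im=viewer.snapshot("top");cv2.imwrite("pics/top1c.png",cv2.resize(im[140:260,270:470,::-1],None,fx=4,fy=4,interpolation=cv2.INTER_CUBIC))
im=viewer.snapshot("scene");cv2.imwrite("pics/sc1c.png",cv2.resize(im[170:260,300:460,::-1],None,fx=5,fy=5,interpolation=cv2.INTER_CUBIC))
E
```

```text
clock: 3.32
tool_pos: [0.5032, -0.3083, 0.0134]
orientation: [180.0, 0.0, -85.0]
force: [-0.1, 1.0, 0.4]
opening: 0.0438
gripper_force: 0.0
clock: 3.65
tool_pos: [0.5032, -0.3047, 0.0136]
orientation: [-180.0, -0.0, -85.0]
force: [0.3, -1.2, -0.5]
opening: 0.0436
gripper_force: 0.3
```

View pics/sc1c.png

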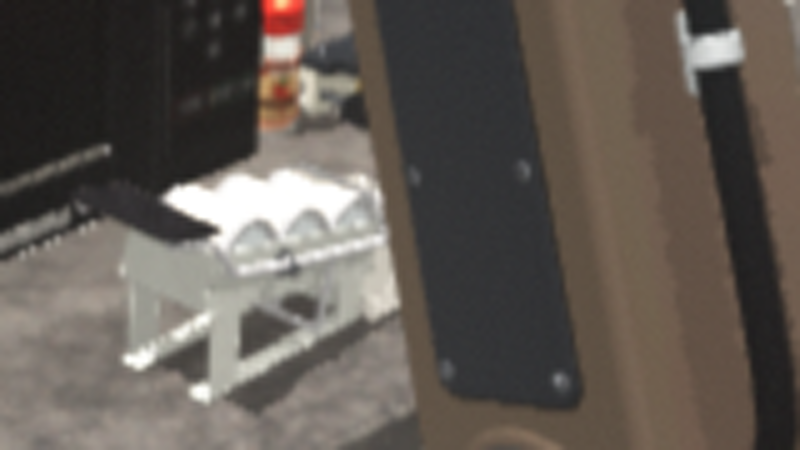

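The arm hides the tray in the scene view. The tins and paddle are undisturbed. I'll keep nudging until the force rises.

```bash
python3 -m pendant '[[0,[-0.001,0,0],[0,0,0]],[0,[-0.002,0,0],[0,0,0]],[0,[-0.003,0,0],[0,0,0]],[0,[-0.003,0,0],[0,0,0]]]';python3 -m pendant '[[0,[-0.001,0,0],[0,0,0]],[0,[-0.002,0,0],[0,0,0]],[0,[-0.003,0,0],[0,0,0]],[0,[-0.003,0,0],[0,0,0]]]'
```

```text
clock: 4.08
tool_pos: [0.5044, -0.3041, 0.0147]
orientation: [-179.9, -0.2, -84.9]
force: [0.9, -14.0, -0.9]
opening: 0.0441
gripper_force: 7.2
clock: 4.42
tool_pos: [0.5045, -0.3037, 0.0157]
orientation: [-179.8, -0.4, -84.8]
force: [-1.2, -29.0, 1.7]
opening: 0.044
gripper_force: 14.5
```

Hard contact came at the predicted place, so the tray is home. I'll back off, rise, and check from the top.

```bash
python3 -m pendant '[[0,[0.006,0,0],[0,0,0]],[0,[0.03,0,0],[0,0,0]],[0,[0.06,0,0],[0,0,0]],[0,[0.06,0,-0.2],[0,0,0]],[0,[0.06,0,-0.2],[0,0,0]],[0,[0.06,0,-0.2],[0,0,0]],[0,[0.06,0,-0.2],[0,0,0]],[0,[0.06,0,-0.2],[0,0,0]],[0,[0.06,0,-0.2],[0,0,0]]]'; python3 - <<'E'
from h import *
im=viewer.snapshot("top");cv2.imwrite("pics/top2c.png",cv2.resize(im[140:260,270:470,::-1],None,fx=4,fy=4,interpolation=cv2.INTER_CUBIC))
E
```

```text
clock: 5.17
tool_pos: [0.5109, -0.3604, 0.2222]
orientation: [-179.4, -0.4, -84.9]
force: [1.2, -0.4, 1.7]
opening: 0.0439
gripper_force: 0.0
```

View pics/top2c.png

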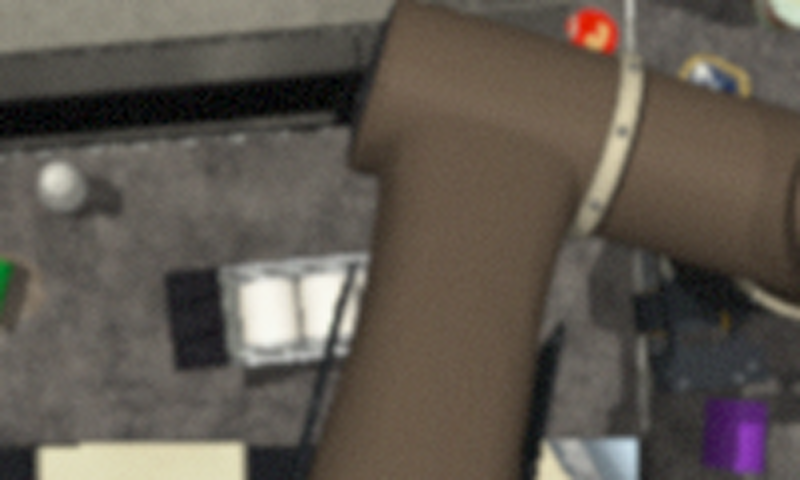

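The arm covers the tray in this view, and the paddle at crop (197,318) is undisturbed. I'll move over the paddle with the fingers shut, then recheck.

```bash
python3 -m pendant '[[-1,[-0.361,0.0045,0],[0,0,0]],[-1,[-0.361,0.0045,0],[0,0,0]],[-1,[-0.361,0.0045,0],[0,0,0]],[-1,[-0.361,0.0045,0],[0,0,0]],[-1,[-0.361,0.0045,0],[0,0,0]],[-1,[-0.361,0.0045,0],[0,0,0]],[-1,[-0.361,0.0045,0],[0,0,0]],[-1,[-0.361,0.0045,0],[0,0,0]],[-1,[-0.361,0.0045,0],[0,0,0]],[-1,[-0.361,0.0045,0],[0,0,0]]]'; python3 - <<'E'
from h import *
print(sensors.get_obs()["joint_pos"].round(1))
a=viewer.snapshot("top")[100:300,220:470,::-1];b=viewer.snapshot("wrist")[:,:,::-1]
import pickle;pickle.dump((viewer.camera_params("wrist")),open("w2.pkl","wb"))
cv2.imwrite("pics/w2.png",b);cv2.imwrite("pics/top3c.png",cv2.resize(a,(750,600),interpolation=cv2.INTER_CUBIC))
E
```

```text
clock: 6.05
tool_pos: [0.4709, 0.0045, 0.2131]
orientation: [180.0, 0.1, -84.8]
force: [1.0, -0.9, 0.2]
opening: 0.0004
gripper_force: 0.0
[ 24.5   1.6 -25.2  -0.1 -63.2 -19.3]
```

View pics/top3c.png

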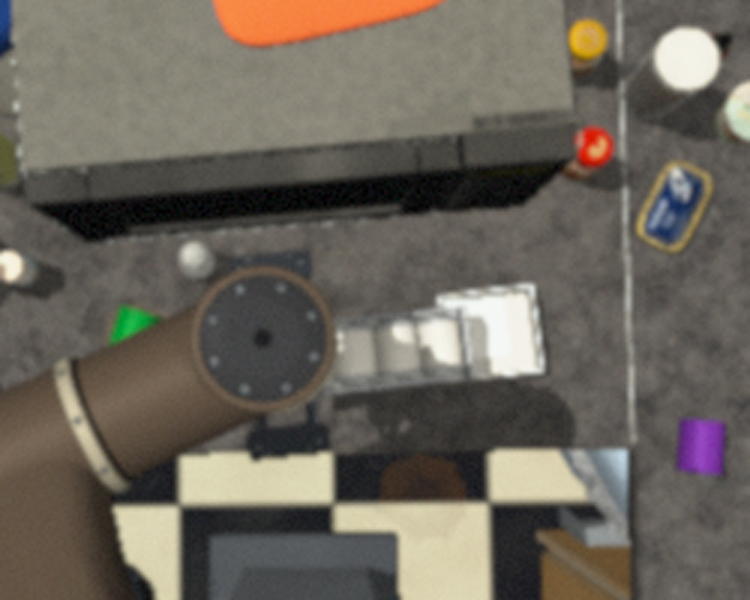

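View pics/w2.png

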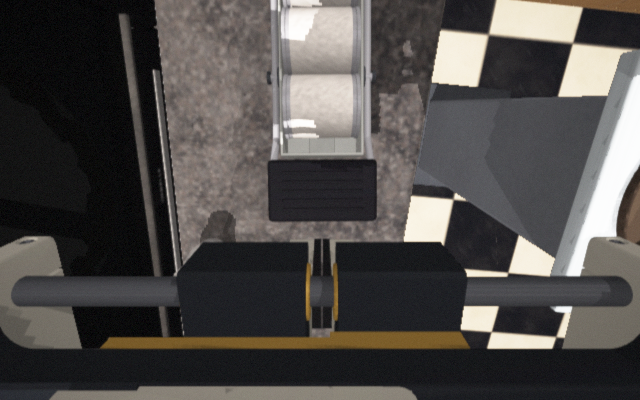

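In the top view the tray sits under the mouth, with its high-wall corners at (535,284) and (547,374). In the wrist view the paddle spans (268–377,160–220). I'll check both numerically.

```bash
python3 - <<'E'
from h import *
import pickle;p=pickle.load(open("w2.pkl","rb"));t=viewer.camera_params("top")
P=np.array([onz(p,u,v,z) for u,v,z in[(268,160,.122),(376,160,.122),(377,218,.132),(269,218,.132)]]);print("paddle",P.round(3).tolist(),P.mean(0).round(4))
y=np.radians(5.4);O=np.array([.4915,-.182]);R=np.array([[np.cos(y),np.sin(y)],[-np.sin(y),np.cos(y)]])
print("paddle rackframe",R@(P.mean(0)[:2]-O))
T=np.array([onz(t,220+u/3,100+v/3,.034) for u,v in[(535,284),(547,374)]]);d=T[0]-T[1]
print("tray wall",T.round(3).tolist(),[(R@(q[:2]-O)).round(4) for q in T],np.degrees(np.arctan2(d[1],d[0])))
print("tcp",R@(sensors.get_obs()["tool_pos"][:2]-O))
E
```

```text
paddle [[0.514, -0.03, 0.122], [0.432, -0.038, 0.122], [0.427, 0.006, 0.132], [0.51, 0.013, 0.132]] [ 0.4711 -0.0123  0.127 ]
paddle rackframe [-0.00432296  0.17083138]
tray wall [[0.562, -0.291, 0.034], [0.455, -0.302, 0.034]] [array([ 0.0596, -0.1149]), array([-0.0474, -0.1158])] 5.89546354092258
tcp [-0.00295818  0.1848022 ]
```

Paddle position agrees with the estimate (rack y 171 mm) and the TCP is centred over it. The tray's lip is about 3 mm from the apron, offset about 5 mm, square within 1°. Now the press.

```bash
python3 -m pendant '[[-1,[0.002,0,0.035],[0,0,0]],[-1,[0.002,0,0.07],[0,0,0]],[-1,[0.002,0,0.078],[0,0,0]],[-1,[0.002,0,0.086],[0,0,0]],[-1,[0.002,0,0.092],[0,0,0]],[-1,[0.002,0,0.098],[0,0,0]],[-1,[0.002,0,0.104],[0,0,0]],[-1,[0.002,0,0.11],[0,0,0]],[-1,[0.002,0,0.116],[0,0,0]],[-1,[0.002,0,0.12],[0,0,0]]]'
```

```text
clock: 6.98
tool_pos: [0.474, -0.0001, 0.0948]
orientation: [-179.7, 0.1, -85.0]
force: [-1.1, 5.8, 7.2]
opening: 0.0003
gripper_force: 3.9
```

```bash
python3 -m pendant '[[-1,[0,0,0.003],[0,0,0]],[-1,[0,0,0.006],[0,0,0]],[-1,[0,0,0.009],[0,0,0]],[-1,[0,0,0.009],[0,0,0]],[-1,[0,0,0.009],[0,0,0]],[-1,[0,0,0.009],[0,0,0]]]'; python3 - <<'E'
from h import *
a=viewer.snapshot("top")[100:300,220:470,::-1]
cv2.imwrite("pics/top4c.png",cv2.resize(a,(750,600),interpolation=cv2.INTER_CUBIC))
E
```

```text
clock: 7.48
tool_pos: [0.4744, 0.0002, 0.0891]
orientation: [-179.6, 0.1, -84.9]
force: [-16.4, 10.1, 42.0]
opening: 0.0002
gripper_force: 22.1
```

View pics/top4c.png

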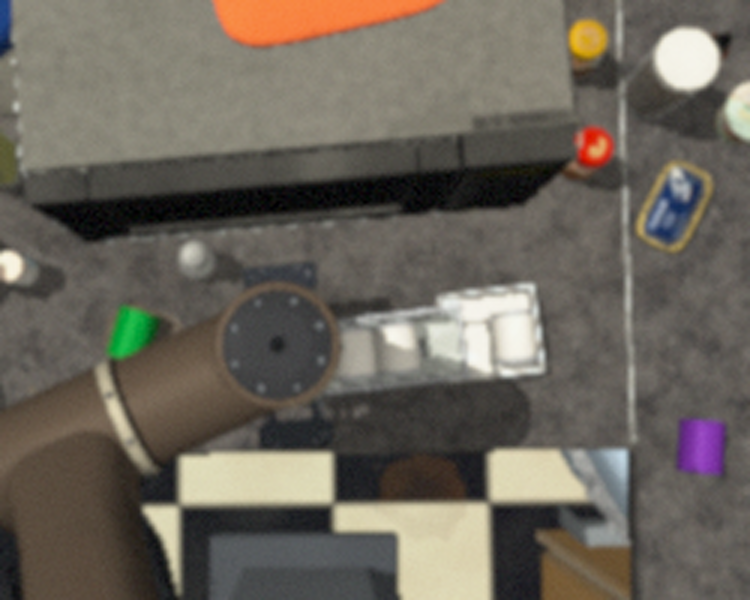

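The paddle is at its stop and the front tin lies in the tray at (517,338), with the others held at (360–400,345). I'll let the paddle up.

```bash
python3 -m pendant '[[-1,[0,0,-0.01],[0,0,0]],[-1,[0,0,-0.02],[0,0,0]],[-1,[0,0,-0.03],[0,0,0]],[-1,[0,0,-0.04],[0,0,0]],[-1,[0,0,-0.05],[0,0,0]],[-1,[0,0,-0.07],[0,0,0]],[-1,[0,0,-0.11],[0,0,0]],[-1,[0,0,-0.15],[0,0,0]],[-1,[0,0,-0.15],[0,0,0]],[-1,[0,0,-0.15],[0,0,0]]]'; python3 -m pendant '[[-1,[0,0,0],[0,0,0]],[-1,[0,0,0],[0,0,0]],[-1,[0,0,0],[0,0,0]],[-1,[0,0,0],[0,0,0]],[-1,[0,0,0],[0,0,0]],[-1,[0,0,0],[0,0,0]],[-1,[0,0,0],[0,0,0]],[-1,[0,0,0],[0,0,0]],[-1,[0,0,0],[0,0,0]],[-1,[0,0,0],[0,0,0]]]';python3 - <<'E'
from h import *
a=viewer.snapshot("top")[150:250,300:430,::-1];b=viewer.snapshot("wrist")[0:250,160:480,::-1]
a=cv2.resize(a,(390,300),interpolation=cv2.INTER_CUBIC);b=cv2.resize(b,(384,300))
cv2.imwrite("pics/f.png",np.hstack([a,b]))
E
```

```text
clock: 8.37
tool_pos: [0.4737, -0.0009, 0.2379]
orientation: [-179.6, 0.1, -85.0]
force: [0.2, 0.2, 0.2]
opening: 0.0007
gripper_force: 0.0
clock: 9.2
tool_pos: [0.4719, -0.0013, 0.2346]
orientation: [180.0, 0.0, -85.0]
force: [0.7, -0.7, 0.6]
opening: 0.0005
gripper_force: 0.0
```

View pics/f.png

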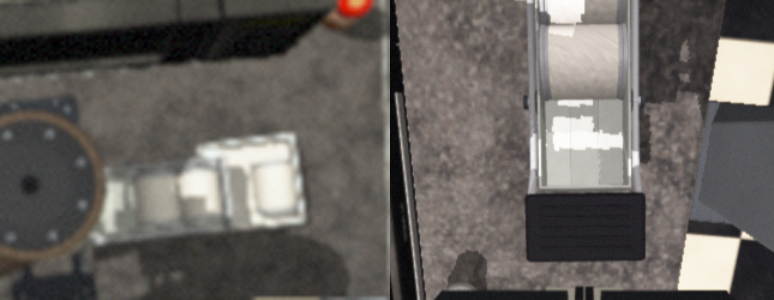

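One tin lies in the tray at (275,188). The next two have rolled down, to (200,187) and (155,195). The paddle is up at (585,226) and nothing is being touched. I'll hand it in.

```bash
python3 -c "
from plant import workorder
print(workorder.close_job())"
```

```text
the job is handed in; nothing more can be done
None
```

The job is handed in, with no verdict returned: the last pictures show the tray home against the rack, one tin in it, the paddle up and the next tin rolled down to the gate.

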